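# Part two nested casting flasks and rack them by size

## Task

On the goldsmith's soldering board a narrow, tall casting flask stands inside a wide, short one. Take them apart and stand each upright in the empty well of the rack for its own size: the narrow flask in the narrow row, with the other narrow ones, and the wide flask in the wide row. Do not let either of them fall over, and leave them standing free.

Things in the scene. Friction and masses are not known exactly. Their poses are not given: they have to be found in the camera images.
- narrow_flask_center (a point): Centre (on the axis, half-way up) of the nested narrow flask: a steel tube open at both ends, 34 mm outer diameter, 90 mm tall, 3 mm wall, 140-280 g. It stands inside the wide flask with some 6 mm of play all round, both on the flat soldering board, so its upper 45 mm stick out. z is its axis, up at the start. It can be gripped across the outside.
- wide_flask_center (a point): Centre (on the axis, half-way up) of the nested wide flask: a steel tube open at both ends, 52 mm outer diameter, 45 mm tall, 3 mm wall, 120-240 g. It stands on the soldering board, a fixed pale slab 130 mm square and 12 mm thick on the bench between the racks. z is its axis, up at the start. It can be gripped across the outside.
- narrow_rack_free (a point): Centre of the floor of the empty well in the narrow flasks' rack, a fixed wooden board 280 x 85 x 18 mm with a row of three round wells, 56 mm wide, 8 mm deep, 90 mm apart; floor 10 mm above the bench. The well farthest from the robot is empty, the others hold loose narrow flasks. x runs along the row, from filled to empty; z up. The rack lies left or right, opposite the other.
- wide_rack_free (a point): Centre of the floor of the empty well in the wide flasks' rack, a fixed wooden board 280 x 105 x 18 mm with a row of three round wells, 76 mm wide, 8 mm deep, 90 mm apart; floor 10 mm above the bench. The well farthest from the robot is empty, the others hold loose wide flasks. x runs along the row, from filled to empty; z up. The rack lies left or right, opposite the other.
Mind the look-alikes: they are no part of the job. What is shaped like the part that bears wide_flask_center but purple is not meant.

How it is judged:
By the outcome, as a careful person would: the job done as asked, in the order asked, and still so for the second after the job is handed in, with the robot touching nothing.
It also fails if it takes over 64 s, if anything falls off the work surface, if the arm or the gripper's body presses on something with over 40 N, if the wrist force passes 120 N, or if a joint passes its speed limit or range.

## Robot

A 6-joint arm with a two-finger parallel gripper is mounted at the origin on the work surface. World frame = base frame: x ahead of the robot, y to its left, z up, the work surface at z = 0. Lengths are in mm, angles in degrees, forces in N, time in s.
With the tool pointing down it reaches from about 350 to 850 mm from the base axis. Payload 8.1 kg.
Tool frame: the origin (TCP) lies where the fingers leave the gripper's body, on its centre line; the fingertips stand 73 mm ahead of it and the grasp point (between the pads) lies 54 mm ahead of it; z points along the fingers, y is the line along which they close (so a half turn about z gives the same grasp; the last joint's range is limited). The gripper opens to 85 mm and grips with 20 to 120 N. Pads are 22 mm wide; open, the fingers measure 114 mm over their backs; the gripper's body (76 mm by 85 mm) begins 54 mm behind the grasp point. The pads swing forward as they close: fully open they stand 13 mm farther back than shut.
Start: joints at [-80.294, 7.471, 85.268, -0, 87.261, -4.893], TCP at [151.251, -580.628, 303.892] pointing down, gripper open.
Joint ranges: [-169.43, 169.43], [-51.17, 129.36], [1.28, 143.12], [-76.62, 256.62], [0, 156.53], [-152.29, 152.29]. Speed limits (degrees/s): [136.94, 136.94, 159.86, 180, 180, 180].

## Interface

Orientations are given as [roll, pitch, yaw] about the fixed x, y, z axes, in that order (R = Rz(yaw) Ry(pitch) Rx(roll)).
In Python, from bench import sense, optics, r gives the robot as it stands.
- The arm moves only by the tool servo_tool, never from a script. Its argument "plan" is a list that holds one entry, the list of rows, each a list of 5 numbers: the shift along the world's x, y, z in m, then the turn about the world's z in degrees, then the finger opening in m, from 0 to 0.0854. A call has 1 to 10 rows; each row shifts and turns the commanded pose from where the row before left it; what a row does not reach is not made up. A row lasts 1/10 s, in which the tool goes at most 50 mm and 8.59 degrees, less where a joint would pass 70% of its speed; a pose out of reach is approached as far as the arm can. A call is refused whole if a number of a shift passes 0.05 or a number of a turn 8.59, either way. A call with a gripper value outside its range is refused whole. The fingers move at their own pace and stop on an object; "force" is the grip in N (left out, the last holds). Time passes only in rows, so rows that do not move let the fingers close. It gives the time, the measured TCP pose, the force, the opening and the grip force at its end, in the units of the state.
- sense(): the state, without advancing time (a new reading comes with each control period).
- optics.snapshot(name): name is "scene" or "top"; returns a dict with "frame" (384x512x3 uint8, blue, green, red), "fx", "fy", "cx", "cy" (pixels), "cam_to_world" (4x4, takes a point from camera to world coordinates). Camera axes: x right, y down, z forward; pixel columns grow to the right and rows downward; lengths in mm; the calibration is good to about 2 mm. A picture is of the moment at which its call begins. There is no depth.
- r.hand_in(): hands the job in; it is judged then, once.
The state is a dict: "time": time; "joint_pos": joint angles; "qd": joint speeds; "joint_efforts": joint torques, N m; "tool_pos": TCP position; "tcp_rot": TCP orientation; "ft_force": force on the tool from outside, world axes, zero at the start; "wrist_torque": the same for the moment, N m; "finger_gap": finger opening in mm; "grip_force": force on a finger pad.
Only numpy, scipy, OpenCV 4.12 (cv2) and the standard library are available. Lean on these libraries where they do the work, as an engineer would, in place of code of your own. Each camera call takes 0.05 s, during which the arm holds its last target. There are 200 camera calls.

## Working session

There is one attempt and no reset: what is moved stays moved. The work goes in short steps, Python scripts to look and compute and a tool call to move; the robot and the scene stay as the last step left them, time stands still between calls to the robot, and variables do not carry over. Pictures are saved under pics/ and viewed, at most 10 in all, crops included, and the job is handed in when it is done.

Besides the shell and the picture viewer there is one more tool, called by a JSON object that holds its "api" and its "payload", one argument or row to a line. servo_tool: Moves the arm, as the interface text tells. Its arguments: {"type":"object","properties":{"plan":{"type":"array"},"force":{"type":"number"}},"required":["plan"]}

```bash
mkdir -p pics; cat > h.py <<'E'
import numpy as np,cv2
from bench import sense,optics,r
def snap(n,f):
    s=optics.snapshot(n); cv2.imwrite('pics/'+f,s['frame']); np.save('pics/'+n+'.npy',{k:s[k] for k in s},allow_pickle=True); return s
def ray(s,u,v,z):
    T=np.array(s['cam_to_world']); d=T[:3,:3]@[(u-s['cx'])/s['fx'],(v-s['cy'])/s['fy'],1]; o=T[:3,3]
    return (o+d*(z-o[2])/d[2]).round(1)
def proj(s,p):
    T=np.linalg.inv(np.array(s['cam_to_world'])); c=T[:3,:3]@np.array(p)+T[:3,3]
    return round(s['cx']+s['fx']*c[0]/c[2],1),round(s['cy']+s['fy']*c[1]/c[2],1)
def load(n): return np.load('pics/'+n+'.npy',allow_pickle=True).item()
E
python3 -c "
from h import *
for n in('scene','top'):
    s=snap(n,n+'1.png'); print(n,np.array(s['cam_to_world']).round(2).tolist(),s['fx'])
print(sense())"
```

```text
scene [[0.59, 0.59, -0.55, 958.89], [0.81, -0.45, 0.38, -257.91], [-0.02, -0.67, -0.74, 593.65], [0.0, 0.0, 0.0, 1.0]] 379.5128695619022
top [[-0.03, -0.99, 0.11, 516.75], [-1.0, 0.03, 0.0, -12.32], [-0.01, -0.11, -0.99, 728.29], [0.0, 0.0, 0.0, 1.0]] 351.8865585132201
{'time': 0.1, 'joint_pos': array([-8.02977654e+01,  7.51087098e+00,  8.53242369e+01, -1.41880824e-04,
        8.72639453e+01, -4.89233955e+00]), 'qd': array([ 0.06092547, -0.17322307, -0.05962994,  0.02482441, -0.01606901,
       -0.07495029]), 'joint_efforts': array([ 1.09931203e-03, -5.70950818e+01, -5.01943910e+01, -1.06724949e-04,
        8.04689247e-03,  2.20507661e-05]), 'tool_pos': array([ 151.1484048 , -580.24387069,  302.93683753]), 'tcp_rot': array([-1.79901296e+02, -8.30643072e-03,  1.45945739e+01]), 'ft_force': array([-0.06310339, -0.82425333,  0.15744047]), 'wrist_torque': array([0.02396684, 0.00727395, 0.00765582]), 'grip_force': 0.0, 'finger_gap': 85.40950345844828}
```

View pics/top1.png

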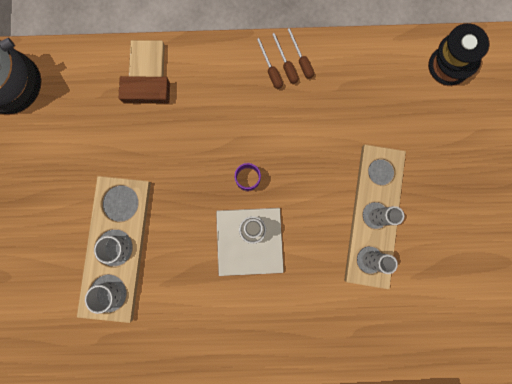

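View pics/scene1.png

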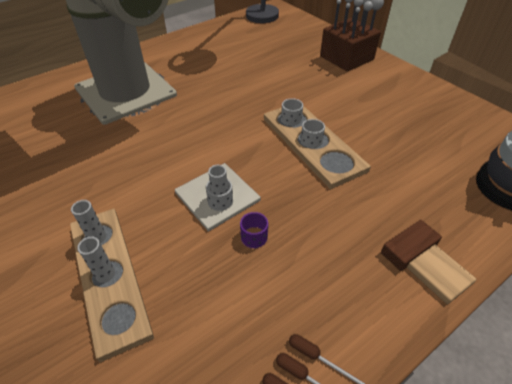

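The top view shows the board with nested steel flasks at about (253,230), and a purple ring at (247,177). The wide rack is on the left, with its empty well at (120,203). The narrow rack is on the right, with its empty well at (381,172). Candidates for the wide flask are the steel one on the board (253,235), the purple ring (247,177), and the steel ones in the rack. The steel one on the board fits, because it has the narrow flask inside it. I'll confirm that in a crop.

```bash
python3 -c "
from h import *
a=cv2.imread('pics/top1.png')[155:285,205:295]; b=cv2.imread('pics/scene1.png')[150:250,170:280]
a=cv2.resize(a,None,fx=4,fy=4,interpolation=2); b=cv2.resize(b,None,fx=4,fy=4,interpolation=2)
c=np.zeros((520,800,3),np.uint8); c[:520,:360]=a; c[:400,360:800]=b; cv2.imwrite('pics/crop1.png',c)"
```

```text
(no output)
```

View pics/crop1.png

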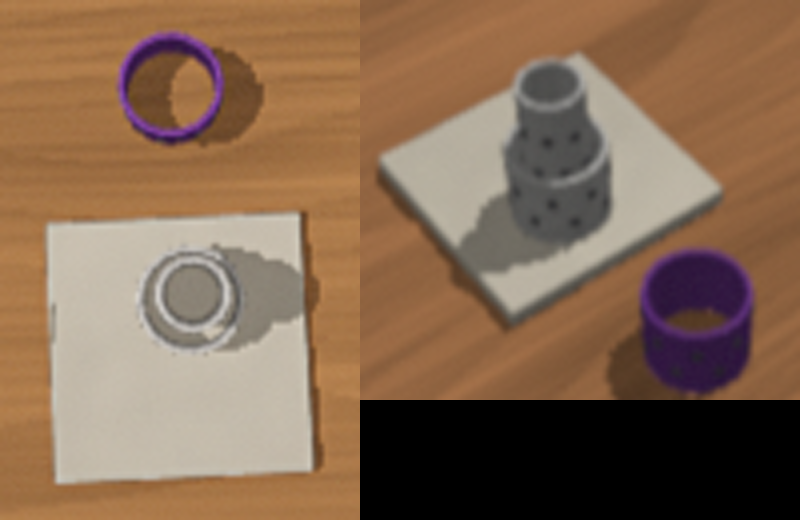

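The crop confirms it: the steel wide flask with the narrow one inside stands on the board, and the purple ring stands alone in front. In the top view the narrow rim is at (252.7,228.5) and the wide rim at (252.5,230). In the scene view they are at (217.5,171.2) and (219,187.5).

```bash
python3 -c "
from h import *
t,s=load('top'),load('scene')
print('nar',ray(t,252.75,228.5,102),ray(s,217.5,171.2,102))
print('wid',ray(t,252.5,230,57),ray(s,219,187.5,57))
print('purple',ray(t,247.7,177,45))
for im,name,c in((t,'nfree',(381,172)),(s,'nfree',(118,318)),(t,'wfree',(120,203)),(s,'wfree',(337,161))):
    f=im['frame'];hsv=cv2.cvtColor(f,cv2.COLOR_BGR2HSV)
    m=(hsv[...,1]<60).astype(np.uint8)
    n,l,st,ce=cv2.connectedComponentsWithStats(m,connectivity=4); k=l[c[1],c[0]]
    print(name,k,st[k],ce[k],ray(im,*ce[k],10))
print('filled n',ray(t,395,216,100),ray(t,388,264,100),ray(t,375,215,10),ray(t,371,260,10),'w',ray(t,108,250,55),ray(t,99,299,55))
"
```

```text
nar [513.9 -14.5 102. ] [518.3 -17.4 102. ]
wid [510.9 -14.1  57. ] [517.3 -17.4  57. ]
purple [614.2  -7.8  45. ]
nfree 22 [368 160  26  25 515] [380.69320388 171.75728155] [ 622.  -281.7   10. ]
nfree 14 [102 303  34  32 812] [117.97167488 318.67364532] [ 621.5 -283.3   10. ]
wfree 23 [103 185  35  37 993] [120.07653575 203.02819738] [573.1 255.3  10. ]
wfree 10 [320 152  34  21 549] [336.41347905 162.10746812] [571.6 254.2  10. ]
filled n [ 528.7 -267.8  100. ] [ 445.3 -249.5  100. ] [ 533.6 -264.1   10. ] [ 443.9 -250.1   10. ] w [481.1 260.5  55. ] [391.2 276.1  55. ]
```

{"api": "servo_tool", "payload": {
  "plan": [
    [[0.018,0.028,0,-2.4,0.085],[0.018,0.028,0,-2.4,0.085],[0.018,0.028,0,-2.4,0.085],[0.018,0.028,0,-2.4,0.085],[0.018,0.028,0,-2.4,0.085],[0.018,0.028,0,-2.4,0.085],[0.018,0.028,0,-2.4,0.085],[0.018,0.028,0,-2.4,0.085],[0.018,0.028,0,-2.4,0.085],[0.018,0.028,0,-2.4,0.085]]
  ]
}}

```text
time: 1.1
tool_pos: [331.6, -299.3, 303.5]
tcp_rot: [-180.0, 0.0, -9.5]
ft_force: [1.0, 0.6, -0.2]
finger_gap: 85.0
grip_force: 0.0
```

{"api": "servo_tool", "payload": {
  "plan": [
    [[0.019,0.029,0,0,0.085],[0.019,0.029,0,0,0.085],[0.019,0.029,0,0,0.085],[0.019,0.029,0,0,0.085],[0.018,0.028,0,0,0.085],[0.018,0.028,0,0,0.085],[0.018,0.028,0,0,0.085],[0.018,0.028,0,0,0.085],[0.018,0.028,0,0,0.085],[0.018,0.028,0,0,0.085]]
  ]
}}

```text
time: 2.1
tool_pos: [515.6, -15.3, 303.5]
tcp_rot: [180.0, 0.0, -9.4]
ft_force: [-0.5, 0.2, 0.0]
finger_gap: 85.0
grip_force: 0.0
```

{"api": "servo_tool", "payload": {
  "plan": [
    [[0,0,0,0,0.085],[0,0,0,0,0.085]]
  ]
}}

```text
time: 2.3
tool_pos: [515.1, -16.1, 303.3]
tcp_rot: [180.0, 0.1, -9.3]
ft_force: [-0.2, 0.1, 0.6]
finger_gap: 84.8
grip_force: 0.0
```

{"api": "servo_tool", "payload": {
  "plan": [
    [[0,0,-0.02,0,0.085],[0,0,-0.02,0,0.085],[0,0,-0.02,0,0.085],[0,0,-0.02,0,0.085],[0,0,-0.02,0,0.085],[0,0,-0.02,0,0.085],[0,0,-0.02,0,0.085],[0,0,-0.01,0,0.085],[0,0,-0.009,0,0.085],[0,0,0,0,0.05]]
  ]
}}

```text
time: 3.3
tool_pos: [514.5, -17.0, 144.0]
tcp_rot: [180.0, 0.1, -9.4]
ft_force: [-0.8, -0.7, 0.1]
finger_gap: 72.9
grip_force: 0.0
```

```bash
python3 -c "
from h import *
s=snap('scene','s2.png'); cv2.imwrite('pics/s2c.png',cv2.resize(s['frame'][90:240,130:310],None,fx=4,fy=4,interpolation=2)); print(sense()['finger_gap'],proj(s,sense()['tool_pos']-[0,0,54]))"
```

```text
65.95610892051667 (np.float64(217.2), np.float64(174.3))
```

View pics/s2c.png

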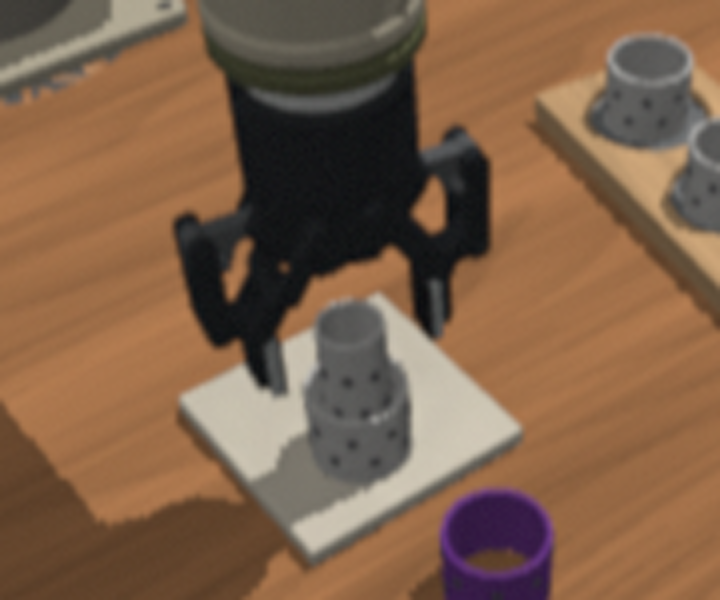

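The tips at crop (272,390) and (435,335) straddle the narrow flask, whose axis is at about (351,340), and they are well centred. Closing now.

{"api": "servo_tool", "payload": {
  "plan": [
    [[0,0,0,0,0.03],[0,0,0,0,0.025],[0,0,0,0,0.025],[0,0,0,0,0.025],[0,0,0,0,0.025],[0,0,0,0,0.025],[0,0,0,0,0.025],[0,0,0,0,0.025],[0,0,0,0,0.025]]
  ],
  "force": 50
}}

```text
time: 4.25
tool_pos: [516.1, -16.8, 146.2]
tcp_rot: [180.0, -0.1, -9.4]
ft_force: [-0.8, -0.8, 6.9]
finger_gap: 32.7
grip_force: 49.9
```

{"api": "servo_tool", "payload": {
  "plan": [
    [[0,0,0.005,0,0.025],[0,0,0.01,0,0.025],[0,0,0.01,0,0.025],[0,0,0.01,0,0.025],[0,0,0.01,0,0.025],[0,0,0.01,0,0.025],[0,0,0.015,0,0.025],[0,0,0.015,0,0.025],[0,0,0.015,0,0.025],[0,0,0.01,0,0.025]]
  ]
}}

```text
time: 5.25
tool_pos: [515.8, -16.7, 257.1]
tcp_rot: [-180.0, -0.1, -9.4]
ft_force: [0.3, -0.8, -2.9]
finger_gap: 32.9
grip_force: 49.9
```

```bash
python3 -c "
from h import *
s=snap('scene','s3.png'); cv2.imwrite('pics/s3c.png',cv2.resize(s['frame'][50:240,130:310],None,fx=3,fy=3,interpolation=2)); print(sense()['finger_gap'],sense()['tool_pos'])"
```

```text
32.92102442700425 [516.41260979 -16.76807626 258.58677282]
```

View pics/s3c.png

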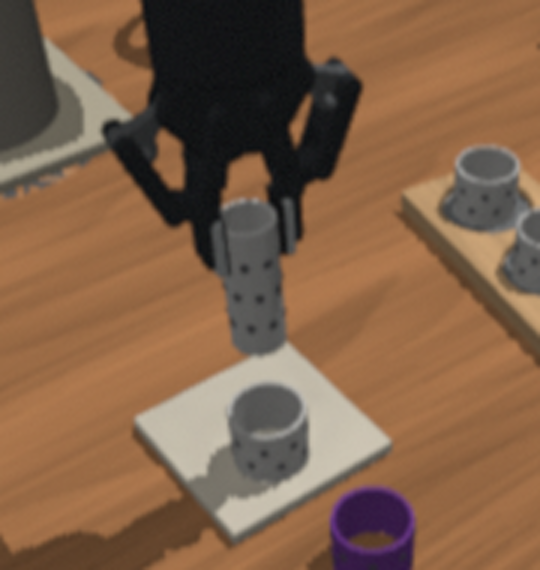

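```bash
python3 -c "
from h import *
s=load('scene')
for z in (216,212,126,122): 
  u,v=proj(s,[516.4,-16.8,z]); print(z,(u-130)*3,(v-50)*3)
a=snap('top','t3.png'); cv2.imwrite('pics/x.png',a['frame']); print(sense()['tool_pos'])"
```

```text
216 245.09999999999997 211.20000000000002
212 245.70000000000002 217.20000000000002
126 258.29999999999995 333.0
122 258.90000000000003 337.79999999999995
[516.28933652 -16.75624447 257.32037433]
```

{"api": "servo_tool", "payload": {
  "plan": [
    [[0.005,-0.01,0,0,0.025],[0.008,-0.02,0,0,0.025],[0.008,-0.02,0,0,0.025],[0.008,-0.02,0,0,0.025],[0.008,-0.02,0,0,0.025],[0.008,-0.02,0,0,0.025],[0.008,-0.02,0,0,0.025],[0.008,-0.02,0,0,0.025],[0.008,-0.02,0,0,0.025],[0.008,-0.02,0,0,0.025]]
  ]
}}

```text
time: 6.35
tool_pos: [592.0, -208.2, 253.1]
tcp_rot: [-180.0, 0.1, -9.4]
ft_force: [0.4, -0.5, -3.6]
finger_gap: 32.8
grip_force: 50.0
```

{"api": "servo_tool", "payload": {
  "plan": [
    [[0.007,-0.02,0,0,0.025],[0.007,-0.02,0,0,0.025],[0.007,-0.02,0,0,0.025],[0.006,-0.01,0,0,0.025],[0.002,-0.005,0,0,0.025],[0,0,0,0,0.025],[0,0,0,0,0.025]]
  ]
}}

```text
time: 7.05
tool_pos: [620.9, -281.3, 254.1]
tcp_rot: [-180.0, 0.1, -9.4]
ft_force: [0.1, 0.0, -3.7]
finger_gap: 32.9
grip_force: 50.0
```

{"api": "servo_tool", "payload": {
  "plan": [
    [[0.001,0,-0.01,0,0.025],[0,0,-0.015,0,0.025],[0,0,-0.015,0,0.025],[0,0,-0.015,0,0.025],[0,0,-0.015,0,0.025],[0,0,-0.015,0,0.025],[0,0,-0.01,0,0.025],[0,0,-0.005,0,0.025],[0,0,0,0,0.025],[0,0,0,0,0.025]]
  ]
}}

```text
time: 8.05
tool_pos: [622.6, -281.8, 155.6]
tcp_rot: [180.0, -0.1, -9.4]
ft_force: [0.2, 0.2, -3.1]
finger_gap: 33.0
grip_force: 50.0
```

{"api": "servo_tool", "payload": {
  "plan": [
    [[0,0,-0.002,0,0.025],[0,0,-0.002,0,0.025],[0,0,0,0,0.025]]
  ]
}}

```text
time: 8.35
tool_pos: [622.3, -281.6, 150.9]
tcp_rot: [180.0, -0.0, -9.4]
ft_force: [-0.4, -0.4, -2.7]
finger_gap: 32.8
grip_force: 50.0
```

```bash
python3 -c "
from h import *
s=snap('scene','s4.png'); cv2.imwrite('pics/s4c.png',cv2.resize(s['frame'][184:384,40:220],None,fx=3,fy=3,interpolation=2)); print(sense()['ft_force'],sense()['tool_pos'])"
```

```text
[-0.60640285  1.09566934 -3.1525642 ] [ 622.22480627 -281.61512982  150.93567951]
```

View pics/s4c.png

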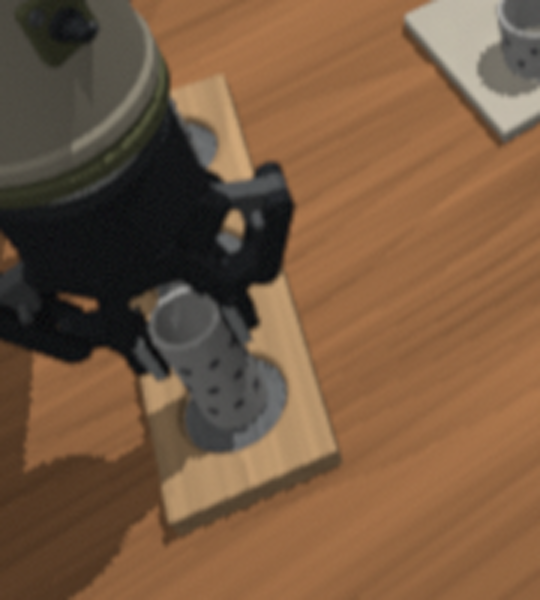

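The narrow flask hangs over the middle of its well, with its base at crop (240,410) inside the grey floor. Lowering until it touches.

{"api": "servo_tool", "payload": {
  "plan": [
    [[0,0,-0.002,0,0.025],[0,0,-0.002,0,0.025],[0,0,-0.001,0,0.025],[0,0,0,0,0.025]]
  ]
}}

```text
time: 8.8
tool_pos: [622.1, -281.5, 145.5]
tcp_rot: [-180.0, 0.0, -9.4]
ft_force: [0.3, 0.0, -2.0]
finger_gap: 33.0
grip_force: 50.0
```

{"api": "servo_tool", "payload": {
  "plan": [
    [[0,0,-0.001,0,0.025],[0,0,0,0,0.025]]
  ]
}}

```text
time: 9.0
tool_pos: [622.2, -281.6, 144.8]
tcp_rot: [-180.0, 0.0, -9.4]
ft_force: [0.4, -0.1, -2.5]
finger_gap: 33.1
grip_force: 50.0
```

{"api": "servo_tool", "payload": {
  "plan": [
    [[0,0,-0.001,0,0.025],[0,0,0,0,0.025]]
  ]
}}

```text
time: 9.2
tool_pos: [622.5, -281.7, 144.3]
tcp_rot: [180.0, -0.0, -9.4]
ft_force: [0.5, 0.2, 0.0]
finger_gap: 32.8
grip_force: 50.2
```

{"api": "servo_tool", "payload": {
  "plan": [
    [[0,0,-0.001,0,0.025],[0,0,0,0,0.025]]
  ]
}}

```text
time: 9.4
tool_pos: [622.8, -281.9, 144.3]
tcp_rot: [180.0, -0.1, -9.4]
ft_force: [-1.8, 1.3, 4.9]
finger_gap: 32.8
grip_force: 50.8
```

{"api": "servo_tool", "payload": {
  "plan": [
    [[0,0,0,0,0.036],[0,0,0,0,0.038],[0,0,0,0,0.042],[0,0,0,0,0.05],[0,0,0,0,0.06],[0,0,0,0,0.07],[0,0,0,0,0.07]]
  ]
}}

```text
time: 10.1
tool_pos: [622.2, -281.6, 142.9]
tcp_rot: [-180.0, 0.0, -9.4]
ft_force: [-0.4, 0.4, -0.6]
finger_gap: 70.2
grip_force: 0.0
```

{"api": "servo_tool", "payload": {
  "plan": [
    [[0,0,0.005,0,0.07],[0,0,0.015,0,0.07],[0,0,0.02,0,0.07],[0,0,0.02,0,0.07],[0,0,0.02,0,0.07],[0,0,0.02,0,0.07],[0,0,0.02,0,0.085],[-0.007,0.02,0,0,0.085],[-0.007,0.02,0,0,0.085],[-0.007,0.02,0,0,0.085]]
  ]
}}

```text
time: 11.1
tool_pos: [601.3, -221.3, 264.9]
tcp_rot: [180.0, -0.1, -9.4]
ft_force: [-0.1, 0.6, 0.3]
finger_gap: 85.3
grip_force: 0.0
```

```bash
python3 -c "
from h import *
t=snap('top','t5.png');s=snap('scene','s5.png')
c=np.zeros((560,800,3),np.uint8)
a=cv2.resize(t['frame'][200:270,210:300],None,fx=4,fy=4,interpolation=2);c[:280,:360]=a
b=cv2.resize(s['frame'][150:220,170:270],None,fx=4,fy=4,interpolation=2);c[:280,380:780]=b
d=cv2.resize(s['frame'][200:384,40:200],None,fx=1.5,fy=1.5);c[282:558,:240]=d
d=cv2.resize(t['frame'][140:230,330:430],None,fx=3,fy=3);c[285:555,380:680]=d
cv2.imwrite('pics/c5.png',c)"
```

```text
(no output)
```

View pics/c5.png

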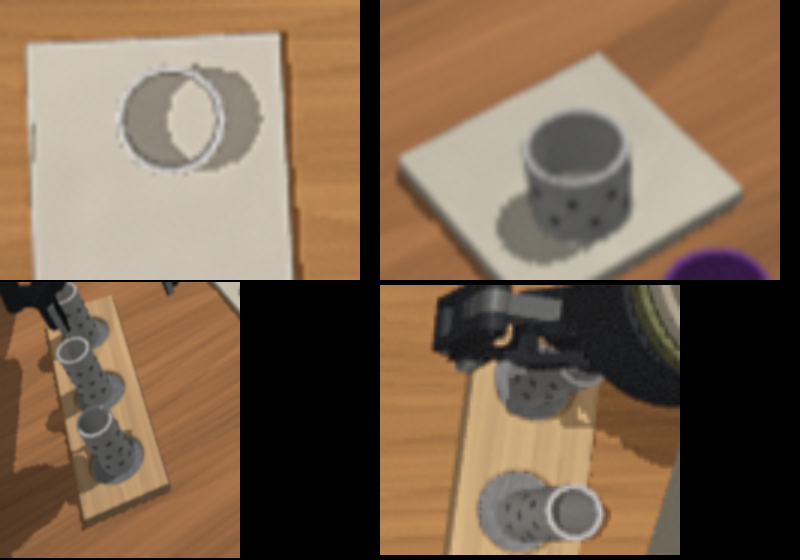

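The narrow flask stands upright in its well at crop (115,450). The wide flask is upright on the board, with its rim at top (252.7,229.7) and scene (219.2,186.7), which puts it near (515,-16).

{"api": "servo_tool", "payload": {
  "plan": [
    [[-0.006,0.015,0,0,0.085],[-0.009,0.021,0,0,0.085],[-0.009,0.021,0,0,0.085],[-0.009,0.021,0,0,0.085],[-0.009,0.022,0,0,0.085],[-0.009,0.022,0,0,0.085],[-0.009,0.022,0,0,0.085],[-0.009,0.022,0,0,0.085],[-0.009,0.022,0,0,0.085],[-0.008,0.017,0,0,0.085]]
  ]
}}

```text
time: 12.2
tool_pos: [515.3, -16.0, 264.3]
tcp_rot: [-180.0, -0.1, -9.4]
ft_force: [-0.2, 0.1, 0.9]
finger_gap: 84.8
grip_force: 0.0
```

{"api": "servo_tool", "payload": {
  "plan": [
    [[0,0,0,0,0.085],[0,0,-0.02,0,0.085],[0,0,-0.02,0,0.085],[0,0,-0.02,0,0.085],[0,0,-0.02,0,0.085],[0,0,-0.02,0,0.085],[0,0,-0.01,0,0.085],[0,0,-0.005,0,0.085],[0,0,0,0,0.085]]
  ]
}}

```text
time: 13.1
tool_pos: [515.4, -17.0, 147.9]
tcp_rot: [180.0, 0.0, -9.4]
ft_force: [0.6, 0.2, 0.1]
finger_gap: 84.8
grip_force: 0.0
```

{"api": "servo_tool", "payload": {
  "plan": [
    [[0,0,-0.01,0,0.085],[0,0,-0.01,0,0.085],[0,0,-0.01,0,0.085],[0,0,-0.01,0,0.085],[0,0,-0.007,0,0.085],[0,0,0,0,0.085]]
  ]
}}

```text
time: 13.7
tool_pos: [514.2, -16.5, 99.2]
tcp_rot: [180.0, 0.2, -9.4]
ft_force: [-0.6, 0.0, -0.5]
finger_gap: 85.0
grip_force: 0.0
```

{"api": "servo_tool", "payload": {
  "plan": [
    [[0,0,0,0,0.06],[0,0,0,0,0.055],[0,0,0,0,0.045],[0,0,0,0,0.045],[0,0,0,0,0.045],[0,0,0,0,0.045],[0,0,0,0,0.045],[0,0,0,0,0.045]]
  ],
  "force": 50
}}

```text
time: 14.5
tool_pos: [516.0, -16.7, 101.9]
tcp_rot: [-180.0, -0.1, -9.4]
ft_force: [-1.9, 0.2, 6.3]
finger_gap: 51.0
grip_force: 52.5
```

{"api": "servo_tool", "payload": {
  "plan": [
    [[0,0,0.005,0,0.045],[0,0,0.015,0,0.045],[0,0,0.02,0,0.045],[0,0,0.02,0,0.045],[0,0,0.02,0,0.045],[0,0,0.02,0,0.045],[0,0,0.01,0,0.045],[0,0,0,0,0.045]]
  ]
}}

```text
time: 15.3
tool_pos: [516.3, -16.8, 213.2]
tcp_rot: [-180.0, -0.2, -9.4]
ft_force: [-0.0, -0.3, -1.8]
finger_gap: 50.9
grip_force: 52.5
```

```bash
python3 -c "
from h import *
s=snap('scene','s6.png'); cv2.imwrite('pics/s6c.png',cv2.resize(s['frame'][60:240,130:310],None,fx=3,fy=3,interpolation=2)); p=sense()['tool_pos'];print(p)
for z in(155,110):
  u,v=proj(s,[p[0],p[1],z]);print((u-130)*3,(v-60)*3)"
```

```text
[515.57953612 -16.67177988 211.62487875]
253.79999999999998 265.5
260.09999999999997 321.29999999999995
```

View pics/s6c.png

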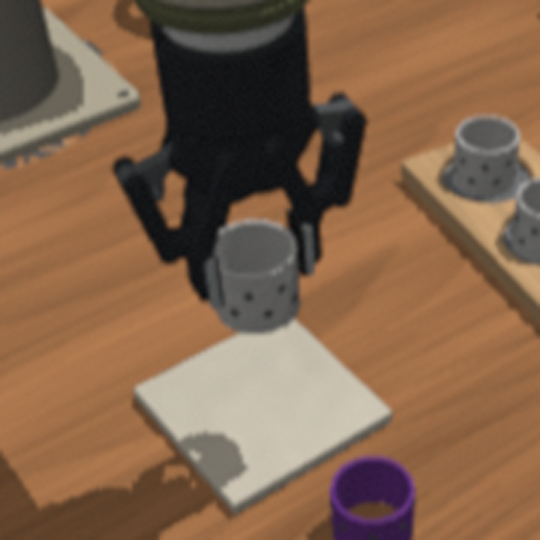

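The wide flask is held upright, with its rim at crop (256,247). Moving it to the wide well.

{"api": "servo_tool", "payload": {
  "plan": [
    [[0.002,0.01,0,0,0.045],[0.004,0.02,0,0,0.045],[0.004,0.02,0,0,0.045],[0.004,0.02,0,0,0.045],[0.004,0.02,0,0,0.045],[0.004,0.02,0,0,0.045],[0.004,0.02,0,0,0.045],[0.004,0.02,0,0,0.045],[0.004,0.02,0,0,0.045],[0.004,0.02,0,0,0.045]]
  ]
}}

```text
time: 16.35
tool_pos: [552.4, 174.8, 209.0]
tcp_rot: [180.0, 0.2, -9.4]
ft_force: [0.2, 0.5, -1.7]
finger_gap: 51.0
grip_force: 52.5
```

{"api": "servo_tool", "payload": {
  "plan": [
    [[0.004,0.02,0,0,0.045],[0.004,0.02,0,0,0.045],[0.004,0.02,0,0,0.045],[0.004,0.012,0,0,0.045],[0.003,0.009,0,0,0.045],[0,0,0,0,0.045],[0,0,0,0,0.045]]
  ]
}}

```text
time: 17.05
tool_pos: [572.1, 254.0, 210.4]
tcp_rot: [180.0, 0.0, -9.4]
ft_force: [0.4, -0.3, -2.1]
finger_gap: 50.9
grip_force: 52.5
```

{"api": "servo_tool", "payload": {
  "plan": [
    [[0,0,-0.01,0,0.045],[0,0,-0.015,0,0.045],[0,0,-0.015,0,0.045],[0,0,-0.015,0,0.045],[0,0,-0.015,0,0.045],[0,0,-0.01,0,0.045],[0,0,-0.005,0,0.045],[0,0,0,0,0.045],[0,0,0,0,0.045]]
  ]
}}

```text
time: 17.95
tool_pos: [572.6, 254.5, 126.4]
tcp_rot: [-180.0, -0.0, -9.4]
ft_force: [-0.8, 0.3, -1.1]
finger_gap: 50.7
grip_force: 52.5
```

{"api": "servo_tool", "payload": {
  "plan": [
    [[0,0,-0.008,0,0.045],[0,0,-0.004,0,0.045],[0,0,0,0,0.045]]
  ]
}}

```text
time: 18.25
tool_pos: [571.7, 254.2, 113.0]
tcp_rot: [180.0, 0.1, -9.4]
ft_force: [-0.0, 0.3, -1.8]
finger_gap: 50.7
grip_force: 52.5
```

```bash
python3 -c "
from h import *
s=snap('scene','s7.png'); cv2.imwrite('pics/s7c.png',cv2.resize(s['frame'][80:220,260:400],None,fx=4,fy=4,interpolation=2)); print(sense()['tool_pos'])"
```

```text
[571.8936608  254.26268851 113.35487299]
```

View pics/s7c.png

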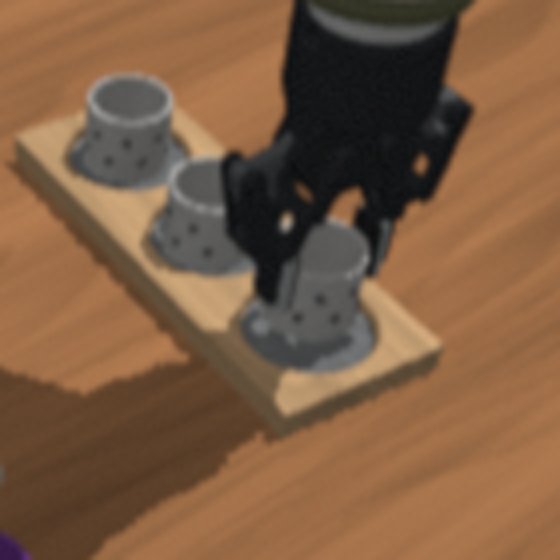

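The wide flask's base, at crop (318,325), hangs over the middle of the well, whose centre is at (309,330). Lowering to contact.

{"api": "servo_tool", "payload": {
  "plan": [
    [[0,0,-0.004,0,0.045],[0,0,-0.004,0,0.045],[0,0,-0.002,0,0.045],[0,0,-0.001,0,0.045],[0,0,0,0,0.045]]
  ]
}}

```text
time: 18.8
tool_pos: [572.1, 254.3, 102.6]
tcp_rot: [180.0, 0.0, -9.4]
ft_force: [-0.6, 0.1, -1.8]
finger_gap: 51.0
grip_force: 52.5
```

{"api": "servo_tool", "payload": {
  "plan": [
    [[0,0,-0.001,0,0.045],[0,0,0,0,0.045]]
  ]
}}

```text
time: 19.0
tool_pos: [572.3, 254.4, 101.9]
tcp_rot: [-180.0, -0.0, -9.4]
ft_force: [0.2, -0.9, -2.9]
finger_gap: 50.9
grip_force: 52.5
```

{"api": "servo_tool", "payload": {
  "plan": [
    [[0,0,-0.001,0,0.045],[0,0,0,0,0.045]]
  ]
}}

```text
time: 19.2
tool_pos: [572.2, 254.4, 100.8]
tcp_rot: [180.0, 0.0, -9.4]
ft_force: [-0.1, 0.3, -1.6]
finger_gap: 51.0
grip_force: 52.5
```

{"api": "servo_tool", "payload": {
  "plan": [
    [[0,0,-0.001,0,0.045],[0,0,0,0,0.045]]
  ]
}}

```text
time: 19.4
tool_pos: [572.3, 254.4, 100.0]
tcp_rot: [-180.0, -0.0, -9.4]
ft_force: [-1.4, 1.0, -1.7]
finger_gap: 51.2
grip_force: 52.6
```

{"api": "servo_tool", "payload": {
  "plan": [
    [[0,0,-0.001,0,0.045],[0,0,0,0,0.045]]
  ]
}}

```text
time: 19.6
tool_pos: [572.5, 254.4, 100.0]
tcp_rot: [-180.0, -0.0, -9.4]
ft_force: [-3.4, -1.6, 7.0]
finger_gap: 51.3
grip_force: 53.3
```

Contact made. Releasing and retreating.

{"api": "servo_tool", "payload": {
  "plan": [
    [[0,0,0,0,0.054],[0,0,0,0,0.057],[0,0,0,0,0.062],[0,0,0,0,0.07],[0,0,0,0,0.08],[0,0,0,0,0.08],[0,0,0,0,0.08]]
  ]
}}

```text
time: 20.3
tool_pos: [572.2, 254.4, 98.9]
tcp_rot: [180.0, 0.0, -9.4]
ft_force: [-0.4, 0.1, 0.8]
finger_gap: 80.2
grip_force: 0.0
```

{"api": "servo_tool", "payload": {
  "plan": [
    [[0,0,0.005,0,0.08],[0,0,0.015,0,0.08],[0,0,0.02,0,0.08],[0,0,0.03,0,0.08],[0,0,0.03,0,0.08],[0,0,0.03,0,0.08],[-0.01,-0.03,0.02,0,0.08],[-0.01,-0.03,0,0,0.08],[-0.01,-0.03,0,0,0.08],[-0.01,-0.03,0,0,0.08]]
  ]
}}

```text
time: 21.3
tool_pos: [532.1, 133.5, 250.8]
tcp_rot: [-180.0, -0.1, -9.4]
ft_force: [0.7, -0.9, 0.5]
finger_gap: 80.3
grip_force: 0.0
```

{"api": "servo_tool", "payload": {
  "plan": [
    [[-0.01,-0.03,0,0,0.08],[-0.01,-0.03,0,0,0.08],[-0.01,-0.03,0,0,0.08],[0,0,0,0,0.08],[0,0,0,0,0.08],[0,0,0,0,0.08]]
  ]
}}

```text
time: 21.9
tool_pos: [502.6, 44.9, 249.9]
tcp_rot: [-180.0, -0.1, -9.4]
ft_force: [0.2, -0.2, -0.2]
finger_gap: 79.9
grip_force: 0.0
```

```bash
python3 -c "
from h import *
s=snap('scene','s8.png');print(sense()['time'])"
```

```text
21.95
```

View pics/s8.png

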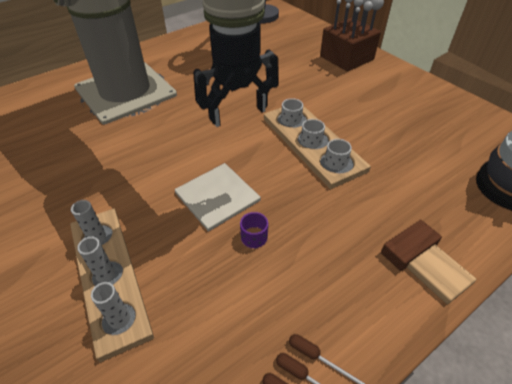

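Both flasks stand upright in their wells, the narrow one at (115,308) and the wide one at (337,156). The board is empty and the purple ring has not been touched.

```bash
python3 -c "
from bench import r
print(r.hand_in())"
```

```text
the job is handed in; nothing more can be done
None
```

The job is handed in: the last picture, just before hand-in, shows both flasks upright and free in the empty wells of their own racks, at 22 s of the 64 s allowed; the hand-in returned no verdict.

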